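Bed a wheel spindle in a pair of V-blocks and hold it down

ROBOT

A 7-joint arm with a two-finger parallel gripper is mounted at the origin on the work surface. World frame = base frame: x ahead of the robot, y to its left, z up, the work surface at z = 0. Lengths are in mm, angles in rad, forces in N, time in s.
With the tool pointing down it reaches from about 425 to 825 mm from the base axis. Payload 3.6 kg.
Tool frame: the origin (TCP) lies at the very end of the fingers, on their centre line; the grasp point (between the pads) lies 19 mm behind it; z points along the fingers, y is the line along which they close (so a half turn about z gives the same grasp; the last joint's range is limited). The gripper opens to 85 mm and grips with 20 to 120 N. Pads are 22 mm wide; open, the fingers measure 114 mm over their backs; the gripper's body (76 mm by 85 mm) begins 54 mm behind the grasp point. The pads swing forward as they close: fully open they stand 13 mm farther back than shut.
Start: joints at [-1.337, 0.615, -0.013, 1.423, 0.008, 1.103, -0.04], TCP at [167.572, 627.999, 231.297] pointing down, gripper open.
Joint ranges: [-3.12, 3.12], [-0.3, 2.06], [-1.34, 1.32], [0.26, 2.42], [-1.36, 4.5], [0.01, 1.98], [-2.84, 2.84]. Speed limits (rad/s): [2.79, 2.79, 3.14, 3.14, 3.14, 3.14, 3.14].

INTERFACE

Orientations are given as [roll, pitch, yaw] about the fixed x, y, z axes, in that order (R = Rz(yaw) Ry(pitch) Rx(roll)).
In Python, from bench import ctrl gives the robot as it stands. The module is installed in compiled form; this text tells all that it offers.
- The arm moves only by the tool arm_command, never from a script. Its argument "plan" is a list of rows, each a list of 5 numbers: the shift along the world's x, y, z in m, then the turn about the world's z in rad, then the opening, from 0 (shut) to 1 (fully open). A call has 1 to 20 rows; each row is the pose to reach, as a shift and turn from the pose commanded when the call began; what a row does not reach only later rows make up. A row lasts 1/10 s, in which the tool goes at most 50 mm and 8.59 degrees, less where a joint would pass 70% of its speed; a pose out of reach is approached as far as the arm can. A call with a gripper value outside its range is refused whole. The fingers move at their own pace and stop on an object; "force" is the grip in N (left out, the last holds). Time passes only in rows, so rows that repeat a pose let the fingers close. It gives the time, the measured TCP pose, the force, the opening and the grip force at its end, in the units of the state.
- ctrl.get_obs(): the state, without advancing time (a new reading comes with each control period).
- ctrl.camera(name): name is "scene" or "top" or "wrist"; returns a dict with "frame" (420x560x3 uint8, blue, green, red), "fx", "fy", "cx", "cy" (pixels), "dist" ([k1, k2, p1, p2, k3] as OpenCV has them; the pictures are not rectified), "eye" and "rotation" of the camera in the world; the wrist camera has in their place "T_tool_cam" (4x4, takes a point from camera to tool coordinates, whose origin is the TCP and whose axes are the flange's). Camera axes: x right, y up, looking along -z (the intrinsics and any distortion apply to the point x, -y, -z); pixel columns grow to the right and rows downward; lengths in mm; the calibration is good to about 2 mm. A picture is of the moment at which its call begins: read the wrist's pose just before it. There is no depth.
- ctrl.close_job(): hands the job in; it is judged then, once.
Trained networks look in the newest picture that a camera, given by its name, has taken for a name from the list of things; names that differ only in an ending like _2 or _b are one class to them, and where a whole thing is asked for, a point or a joint stands for the part that bears it (a point fixed in the world has none). Each returns a list of dicts, best first, with "confidence" (0 to 1); they miss things now and then, are a little off and sometimes report something else, mostly with a low value. They report only what shows in the picture. A call takes as long as a camera call. They do not tell look-alikes from the thing itself.
- ctrl.look_for(thing, camera): "point" ([column, row] in pixels, amid what is visible of it).
- ctrl.masks_of(thing, camera): "pixels" (420x560 bool, what is visible of it) and "point" ([column, row] in pixels, amid what is visible of it).
- ctrl.landmark_of(thing, camera): "point" ([column, row] in pixels: a listed point, or the origin of a listed thing).
The state is a dict: "t": time; "q": joint angles; "dq": joint speeds; "effort": joint torques, N m; "tool_pos": TCP position; "tool_rot": TCP orientation; "ft_force": force on the tool from outside, world axes, zero at the start; "ft_torque": the same for the moment, N m; "gripper_width": finger opening in mm; "grasp_force": force on a finger pad.
Only numpy, scipy, OpenCV 4.12 (cv2) and the standard library are available. Lean on these libraries where they do the work, as an engineer would, in place of code of your own. Each camera call takes 0.05 s, during which the arm holds its last target. There are 200 camera calls.

TASK

The brass drift (the plain rod) left lying in the pair of V-blocks is in the way: take it out and lay it flat in the shallow white tray. Then pick up the steel wheel spindle from the bench, bed it in both V-blocks with its shank sticking out about equally at the two ends and its hexagon head clear of the block, and finish while still holding it down there with a firm push of about 20 N at its middle, so that it bears on both sloping faces of both blocks ready for marking. Leave everything else on the bench where it is.

Things in the scene. Friction and masses are not known exactly. Their poses are not given: they have to be found in the camera images.
- fixture: Two steel V-blocks in line on a dark steel plate 240 x 120 x 12 mm, fixed to the bench. Origin: centre of the plate's underside; x along the V grooves and plate, z up. Blocks 40 mm long (x), 50 wide, 40 high (tops 52 mm above the bench), centred at x = -60 and +60 mm: 80 mm free gap between. 90 degree Vs, 34 mm wide at the top, bottom line 35 mm above the bench.
- seat (a point): Where the middle of the spindle's shank axis lies when it is bedded: midway between the two V-blocks, over the fixture's origin, 50.6 mm above the bench; axes as the fixture's. The spindle's top line is then 61.6 mm above the bench. The blocks do not give.
- near_left: The left (+y) sloping face of the V-block at the fixture's -x end: a 40 x 22 mm steel face inclined at 45 degrees, fixed to the fixture. Origin at the middle of the face; x along the groove, z out of the face.
- near_right: The right (-y) sloping face of the same block (fixture's -x end); axes likewise.
- far_left: The left (+y) sloping face of the V-block at the fixture's +x end; axes likewise.
- far_right: The right (-y) sloping face of the block at the fixture's +x end; axes likewise.
- drift: Plain brass rod, 16 mm diameter, 170 mm long, about 0.28 kg. At the start it lies in both Vs, its middle over the gap, its axis 46.3 mm above the bench. Origin at its middle on the axis; x along the rod. It can roll about its x axis.
- tray: Shallow open white plastic tray, fixed to the bench, 226 x 136 mm outside (x, y), 30 mm high, walls and floor 3 mm thick. Origin at the centre of its underside on the bench; x along its length, z up.
- spindle: Steel wheel spindle, 0.4 to 0.6 kg: plain shank 22 mm diameter, 190 mm long; hexagon head 30 mm across flats, 12 mm thick, at its +x end; thread 19 mm diameter, 20 mm long, at its -x end. Origin on the axis, mid-shank (centre of mass within 5 mm); x along the axis to the head. Starts lying on the bench, propped by the head: axis 13 mm up at the origin, 0.02 rad off level. It may roll.
- glue: Orange plastic glue bottle, 48 mm diameter, 150 mm tall, standing upright; to be left alone. Origin at the middle of its underside.
- jar: Small glass jar with a red cap, 52 mm diameter, 55 mm tall, standing; to be left alone. Origin at the middle of its underside.
- bowl: Steel lamp bowl, open side up, 100 mm across the rim, 50 mm tall; to be left alone. Origin at the middle of its underside.
- hammer: Hammer with a wooden handle, 260 mm long, lying flat; to be left alone. Origin at the middle of its length at bench height.
- spanner: Flat steel spanner, 170 mm long, lying flat; to be left alone. Origin at the middle of its length at bench height.
- union: Brass hexagon pipe union, 24 mm across, 30 mm tall, standing; to be left alone. Origin at the middle of its underside.
- carton: Closed brown cardboard carton, 90 x 60 x 45 mm; to be left alone. Origin at the middle of its underside.
There are look-alikes about, which are no part of the job. Of the things like the drift, leave any that is purple; of the rest the smaller one is meant.

How it is judged (in metres and radians):
On the way, in this order (a step that is already met when the one before it is completed fails the run):
1. the drift lies in the tray, let go, and the V-blocks are empty (x of drift in the frame of tray between -0.113 and 0.113 m and y of drift in the frame of tray between -0.068 and 0.068 m and z of drift in the frame of tray between 0 and 0.025 m and angle between drift's own x axis and vertical between 1.49 and 1.65 rad and contact force between the fingers and drift below 0.05 N and linear speed of drift below 0.05 m/s), for 0.2 s.
2. the spindle lies bedded in both V-blocks (x of spindle in the frame of seat between -0.012 and 0.012 m and y of spindle in the frame of seat between -0.002 and 0.002 m and z of spindle in the frame of seat between -0.002 and 0.002 m and angle between the x axis of spindle and the x axis of seat, either way round below 0.025 rad), for 0.2 s.
At the end, for the whole second after the job is handed in: Drift flat in the tray, let go. Spindle at rest in both Vs: axis within 2 mm and 0.025 rad of the bedded line, shank middle within 12 mm of midway. Fingers bear on it (over 3 N) and not on the drift; each of the four sloping faces carries 2.5 to 30 N (its weight alone gives 2 N) (all of step 2 and x of drift in the frame of tray between -0.113 and 0.113 m and y of drift in the frame of tray between -0.068 and 0.068 m and z of drift in the frame of tray between 0 and 0.025 m and angle between drift's own x axis and vertical between 1.49 and 1.65 rad and contact force between spindle and near_left between 2.5 and 30 N and contact force between spindle and near_right between 2.5 and 30 N and contact force between spindle and far_left between 2.5 and 30 N and contact force between spindle and far_right between 2.5 and 30 N and contact force between the fingers and spindle above 3 N and linear speed of spindle below 0.01 m/s and contact force between the fingers and drift below 0.05 N); the arm keeps its last pose, push and grip.
It fails at once if a bystander is shifted by more than 25 mm (distance of any of glue, jar, bowl, hammer, spanner, union, carton from where it was at the start of the episode above 0.025 m).
It also fails if it takes over 72 s, if anything falls off the work surface, if the arm or the gripper's body presses on something with over 40 N, if the wrist force passes 120 N, or if a joint passes its speed limit or range.

## Working session

There is one attempt and no reset: what is moved stays moved. The work goes in short steps, Python scripts to look and compute and a tool call to move; the robot and the scene stay as the last step left them, time stands still between calls to the robot, and variables do not carry over. Pictures are saved under pics/ and viewed, at most 10 in all, crops included, and the job is handed in when it is done.

Besides the shell and the picture viewer there is one more tool, called after "Request:" as name(argument=value, ...), one argument or row to a line, values as JSON. arm_command: Moves the arm, as the interface text tells. Its arguments: {"type":"object","properties":{"plan":{"type":"array","items":{"type":"array","items":{"type":"number"}}},"force":{"type":"number"}},"required":["plan"]}

```bash
mkdir -p pics; cat > h.py <<'E'
import numpy as np, cv2
from bench import ctrl
from scipy.spatial.transform import Rotation as Ro
def cam(n):
    o=ctrl.get_obs(); c=ctrl.camera(n)
    if n=="wrist":
        T=np.array(c["T_tool_cam"]); R=Ro.from_euler('xyz',o["tool_rot"]).as_matrix()
        c["R"]=R@T[:3,:3]; c["e"]=np.array(o["tool_pos"])+R@T[:3,3]
    else:
        r=np.array(c["rotation"]); c["R"]=r if r.shape==(3,3) else Ro.from_euler('xyz',r).as_matrix(); c["e"]=np.array(c["eye"])
    c["K"]=np.array([[c["fx"],0,c["cx"]],[0,c["fy"],c["cy"]],[0,0,1.]]); c["d"]=np.array(c["dist"],float)
    return c
def w(c,px,z):
    p=cv2.undistortPoints(np.array(px,float).reshape(-1,1,2),c["K"],c["d"]).reshape(-1,2)
    d=np.c_[p[:,0],-p[:,1],-np.ones(len(p))]@c["R"].T
    return c["e"]+d*((z-c["e"][2])/d[:,2])[:,None]
def axis(m):
    "mid and ends of mask's long box axis (px)"
    k=cv2.findContours(m.astype(np.uint8),0,1)[0]; k=max(k,key=cv2.contourArea)
    b=cv2.boxPoints(cv2.minAreaRect(k)); 
    if np.linalg.norm(b[0]-b[1])>np.linalg.norm(b[1]-b[2]): b=np.roll(b,1,0)
    return np.array([(b[0]+b[1])/2,(b[2]+b[3])/2]), np.linalg.norm(b[0]-b[1])
E
cat > a.py <<'E'
from h import *
np.set_printoptions(precision=1,suppress=True)
print(ctrl.get_obs()["tool_rot"],ctrl.get_obs()["tool_pos"])
for n in("top","scene"):
    c=cam(n); cv2.imwrite(f"pics/{n}0.png",c["frame"]); print(n,c["e"])
    for t,z in(("drift",46.3),("spindle",13),("fixture",0),("tray",0),("seat",50.6)):
        print(t,[(round(r["confidence"],2),np.array(r["point"]),w(c,r["point"],z)[0]) for r in ctrl.landmark_of(t,n)[:4]])
        if t in("drift","spindle","tray"):
            for r in ctrl.masks_of(t,n)[:4]:
                a,wd=axis(np.array(r["pixels"])); print("  m",round(r["confidence"],2),a.ravel(),wd,w(c,a,z).ravel())
    if n=="top":
        for t,z in(("glue",75),("jar",27),("bowl",50),("hammer",10),("spanner",3),("union",15),("carton",45)):
            print(t,[(round(r["confidence"],2),w(c,r["point"],z)[0]) for r in ctrl.look_for(t,n)[:2]])
E
python3 a.py
```

```text
[-3.1  0.   2.9] [167.4 627.3 230.1]
top [ 285.1   13.5 1350. ]
drift [(0.69, array([385.9, 307.7]), array([ 235. , -303.5,   46.3])), (0.64, array([181.7, 319.3]), array([192.5, 283.6,  46.3])), (0.64, array([288.8, 135.4]), array([750.7, -16.6,  46.3])), (0.54, array([292.4, 210.5]), array([515.2, -30.5,  46.3]))]
  m 0.94 [356.  277.  417.5 338.5] 8.485281 [ 320.9 -218.8   46.3  151.6 -390.5   46.3]
  m 0.76 [281.2 185.9 301.  237.6] 5.241066 [590.2   4.5  46.3 433.8 -57.1  46.3]
  m 0.67 [164.1 339.1 200.9 292.7] 5.4782324 [137.6 330.3  46.3 268.  232.4  46.3]
spindle [(0.81, array([387.8, 214.8]), array([ 512.8, -324.8,   13. ])), (0.5, array([297.1, 228.4]), array([465.6, -46.7,  13. ])), (0.18, array([241.7, 273.9]), array([324.9, 118.5,  13. ]))]
  m 0.84 [368.1 244.4 407.1 184.1] 10.273306 [ 420.4 -262.9   13.   610.7 -386.6   13. ]
fixture [(0.94, array([292.3, 214.4]), array([511. , -31.9,   0. ])), (0.62, array([443.4, 194.6]), array([ 581.9, -501.8,    0. ]))]
tray [(0.95, array([178.5, 215.9]), array([500.1, 320.5,   0. ])), (0.35, array([241.7, 271.4]), array([332.8, 1
[... 732 characters left out ...]
. , 105.9,  46.3]))]
  m 0.66 [150.4 168.2 203.9 194.3] 7.1688595 [ 182.8 -397.2   46.3  363.  -224.6   46.3]
  m 0.47 [256.3 201.8 285.3 230.8] 4.9497476 [438.2 -59.5  46.3 586.1   4.5  46.3]
spindle [(0.79, array([177.1, 237.5]), array([ 508.1, -327.4,   13. ]))]
  m 0.81 [157.4 265.3 196.7 216.2] 10.151285 [ 607.  -390.9   13.   427.5 -258.6   13. ]
fixture [(0.93, array([272.7, 223. ]), array([501.8, -18.2,   0. ]))]
tray [(0.64, array([368.1, 204.3]), array([488.5, 318.9,   0. ]))]
  m 0.9 [357.6 172.7 387.2 231.9] 42.48529 [321.5 340.6   0.  622.9 333.4   0. ]
seat [(0.92, array([270.2, 212.9]), array([503.5, -25.9,  50.6])), (0.75, array([373.8, 207.9]), array([556.2, 306. ,  50.6]))]
```

```bash
python3 -c "
import cv2
a=cv2.imread('pics/top0.png');b=cv2.imread('pics/scene0.png')
cv2.imwrite('pics/top1.png',cv2.resize(a[100:360,120:460],(784,600),interpolation=2))
cv2.imwrite('pics/sc1.png',cv2.resize(b[130:310,120:420],(800,480),interpolation=2))"
```

```text
(no output)
```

View pics/top1.png

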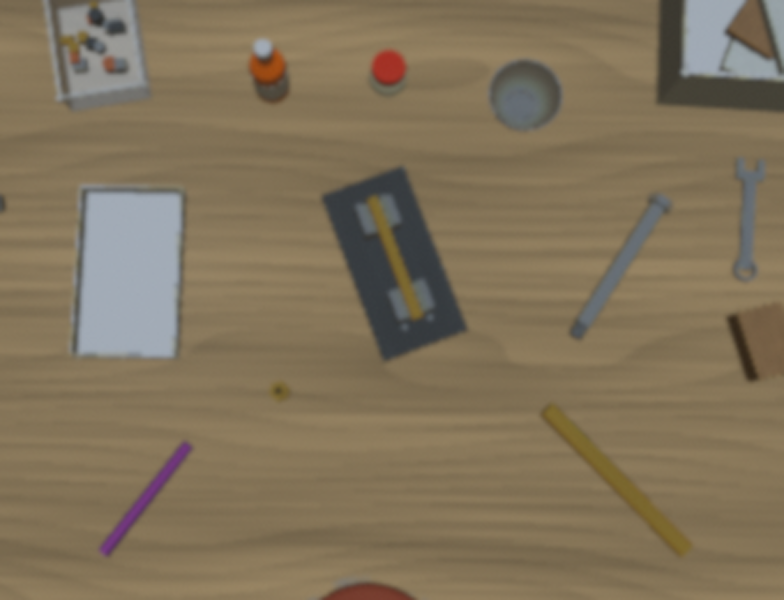

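View pics/sc1.png

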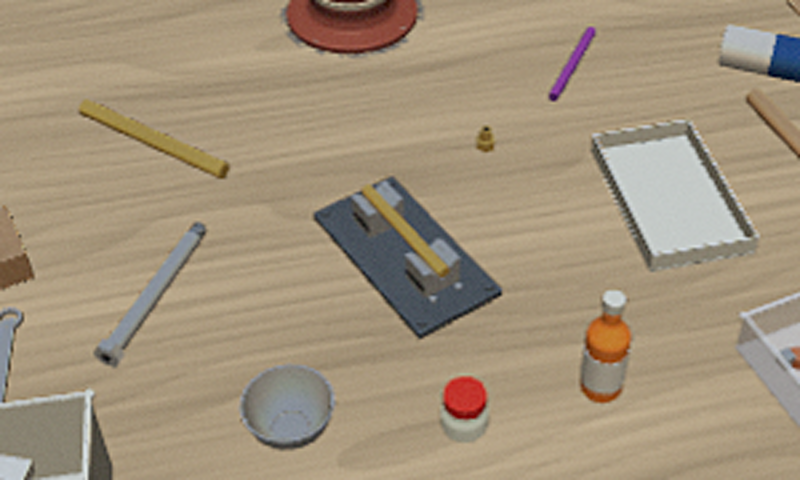

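Drift candidates in the top picture are the purple rod at (182,319), the large brass rod at (387,308) and the small brass rod in the Vs at (292,210). The purple one is excluded and the small brass one fits: it lies in the V-blocks and measures about 168 mm. The enlarged crops confirm this. The spindle is at (388,215) with its head at (407,184), the upper end. The tray is at (178,216).

Request:
arm_command(
  plan=[
    [0.345, -0.654, -0.05, 0.6, 1],
    [0.345, -0.654, -0.05, 0.6, 1],
    [0.345, -0.654, -0.05, 0.6, 1],
    [0.345, -0.654, -0.05, 0.6, 1],
    [0.345, -0.654, -0.05, 0.6, 1],
    [0.345, -0.654, -0.05, 0.6, 1],
    [0.345, -0.654, -0.05, 0.6, 1],
    [0.345, -0.654, -0.05, 0.6, 1],
    [0.345, -0.654, -0.05, 0.6, 1],
    [0.345, -0.654, -0.05, 0.6, 1],
    [0.345, -0.654, -0.05, 0.6, 1],
    [0.345, -0.654, -0.05, 0.6, 1],
    [0.345, -0.654, -0.05, 0.6, 1],
    [0.345, -0.654, -0.05, 0.6, 1],
    [0.345, -0.654, -0.05, 0.6, 1],
    [0.345, -0.654, -0.05, 0.6, 1],
    [0.345, -0.654, -0.05, 0.6, 1],
    [0.345, -0.654, -0.05, 0.6, 1],
    [0.345, -0.654, -0.05, 0.6, 1],
  ],
  force=40,
)

```text
t: 3.15
tool_pos: [512.2, -24.1, 181.5]
tool_rot: [3.141, 0.0, -2.799]
ft_force: [-0.1, -0.3, -0.0]
gripper_width: 85.4
grasp_force: 0.0
```

```bash
cat > b.py <<'E'
import sys; from h import *
np.set_printoptions(precision=3,suppress=True)
o=ctrl.get_obs(); print(o["t"],np.array(o["tool_pos"]),np.array(o["tool_rot"]),np.array(o["q"]),np.array(o["ft_force"]))
c=cam("wrist"); cv2.imwrite(f"pics/{sys.argv[1]}.png",c["frame"])
for a in sys.argv[2:]:
    t,z=a.split(":"); z=float(z)
    print(t,[(round(r["confidence"],2),np.array(r["point"]),w(c,r["point"],z)[0]) for r in ctrl.landmark_of(t,"wrist")[:3]])
    for r in ctrl.masks_of(t,"wrist")[:2]:
        x,wd=axis(np.array(r["pixels"])); p=w(c,x,z); d=p[1]-p[0]
        print("  m",round(r["confidence"],2),x.ravel(),wd,p[:,:2].ravel(),"mid",p.mean(0)[:2],"len",np.hypot(*d[:2]),"ang",np.arctan2(d[1],d[0]))
E
python3 b.py w1 drift:46.3 fixture:0 seat:50.6
```

```text
3.15 [512.183 -24.059 181.521] [ 3.141  0.    -2.799] [ 0.061  0.465 -0.081  1.879  0.049  0.799  1.867] [-0.104 -0.281 -0.023]
drift [(0.92, array([276.4, 201.9]), array([515.604, -27.089,  46.3  ]))]
  m 0.79 [274.14   96.781 282.326 289.156] 18.96154 [433.461 -58.014 594.957   6.941] mid [514.209 -25.537] len 174.06909025307803 ang 0.3824131907033433
fixture [(0.63, array([282.3, 191.7]), array([514.725, -21.611,   0.   ]))]
  m 0.78 [273.88   59.914 283.2   299.122] 132.28926 [401.153 -70.542 631.022  21.167] mid [516.087 -24.688] len 247.48877658263856 ang 0.3796096038407546
seat [(0.92, array([278.4, 201.1]), array([513.288, -26.001,  50.6  ]))]
  m 0.89 [273.572  58.942 282.505 300.129] 133.64911 [407.939 -67.334 603.555  10.182] mid [505.747 -28.576] len 210.4150849782149 ang 0.37728193209481864
```

View pics/w1.png

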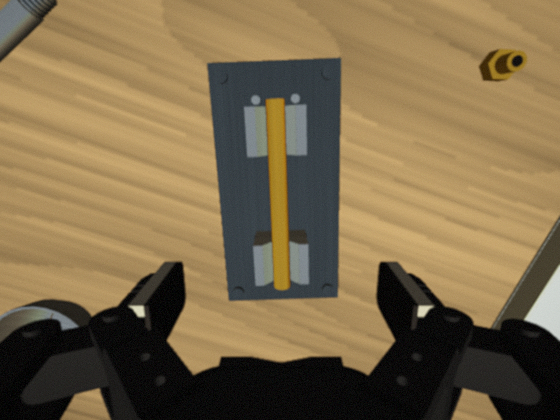

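The wrist picture shows the drift from (274,97) to (282,289), lying in both Vs. Its middle is at about (514.5, −26.5) and its angle is 0.38 rad, which agrees with the top and scene views. Now I descend and grip it in the gap.

Request:
arm_command(
  plan=[
    [0.002, -0.002, -0.04, 0.04, 1],
    [0.002, -0.002, -0.08, 0.04, 1],
    [0.002, -0.002, -0.11, 0.04, 1],
    [0.002, -0.002, -0.13, 0.04, 1],
    [0.002, -0.002, -0.143, 0.04, 1],
    [0.002, -0.002, -0.152, 0.04, 1],
    [0.002, -0.002, -0.152, 0.04, 1],
    [0.002, -0.002, -0.152, 0.04, 0],
    [0.002, -0.002, -0.152, 0.04, 0],
    [0.002, -0.002, -0.152, 0.04, 0],
    [0.002, -0.002, -0.152, 0.04, 0],
    [0.002, -0.002, -0.152, 0.04, 0],
    [0.002, -0.002, -0.152, 0.04, 0],
    [0.002, -0.002, -0.152, 0.04, 0],
    [0.002, -0.002, -0.152, 0.04, 0],
    [0.002, -0.002, -0.152, 0.04, 0],
  ],
  force=40,
)

```text
t: 5.1
tool_pos: [513.8, -25.3, 29.9]
tool_rot: [3.138, -0.0, -2.761]
ft_force: [-2.4, 3.4, 5.2]
gripper_width: 14.5
grasp_force: 38.9
```

Request:
arm_command(
  plan=[
    [0, 0, 0.03, 0, 0],
    [0, 0, 0.07, 0, 0],
    [0, 0, 0.11, 0, 0],
    [-0.018, 0.05, 0.12, -0.1, 0],
    [-0.018, 0.1, 0.12, -0.2, 0],
    [-0.018, 0.15, 0.12, -0.3, 0],
    [-0.018, 0.2, 0.12, -0.42, 0],
    [-0.018, 0.25, 0.12, -0.42, 0],
    [-0.018, 0.29, 0.12, -0.42, 0],
    [-0.018, 0.32, 0.12, -0.42, 0],
    [-0.018, 0.34, 0.12, -0.42, 0],
    [-0.018, 0.348, 0.12, -0.42, 0],
    [-0.018, 0.348, 0.12, -0.42, 0],
    [-0.018, 0.348, 0.12, -0.42, 0],
  ],
)

```text
t: 6.5
tool_pos: [497.1, 317.1, 149.1]
tool_rot: [-3.139, -0.0, 3.098]
ft_force: [0.8, 0.4, -3.2]
gripper_width: 14.8
grasp_force: 39.7
```

```bash
python3 b.py w2 tray:30 drift:135; python3 -c "
from h import *
print(ctrl.get_obs()['gripper_width'])
c=cam('top')
for r in ctrl.masks_of('tray','top')[:1]:
  a,wd=axis(np.array(r['pixels']));print(w(c,a,30),wd)"
```

```text
6.5 [497.13  317.085 149.064] [-3.139 -0.     3.098] [-0.641  0.611  0.057  1.703 -0.041  0.83   0.96 ] [ 0.789  0.389 -3.195]
tray [(0.72, array([288.2, 192.2]), array([487.251, 323.367,  30.   ]))]
  m 0.95 [285.  45. 285. 302.] 182.0 [377.369 325.081 589.493 316.636] mid [483.431 320.858] len 212.29134412594559 ang -0.03978979067052277
  m 0.25 [ 22. 330.  22. 246.] 44.0 [607.167  72.698 524.854  93.587] mid [566.01   83.142] len 84.92221702179616 ang 2.8930672631041046
drift [(0.57, array([279.9, 282.3]), array([512.81 , 315.955, 135.   ]))]
  m 0.7 [281.  67. 281. 361.] 44.0 [406.923 321.121 562.726 314.383] mid [484.824 317.752] len 155.9486012951301 ang -0.043220397016846
15.049359815954077
[[376.92637017 296.59875933  30.        ]
 [608.03439343 299.20028816  30.        ]] 33.204002
```

View pics/w2.png

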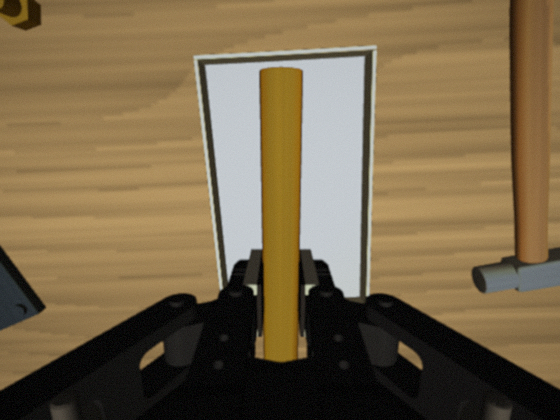

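The picture shows the drift at (281,67)–(281,361), square over the tray interior at (197–375, 47–300). Now I lower it and let go with a part opening.

Request:
arm_command(
  plan=[
    [0, 0.004, -0.04, 0, 0],
    [0, 0.004, -0.08, 0, 0],
    [0, 0.004, -0.11, 0, 0],
    [0, 0.004, -0.13, 0, 0],
    [0, 0.004, -0.137, 0, 0],
    [0, 0.004, -0.142, 0, 0],
    [0, 0.004, -0.142, 0, 0],
    [0, 0.004, -0.142, 0, 0],
    [0, 0.004, -0.142, 0, 0.45],
    [0, 0.004, -0.142, 0, 0.45],
    [0, 0.004, -0.142, 0, 0.45],
    [0, 0.004, -0.142, 0, 0.45],
    [0, 0.004, -0.13, 0, 0.45],
    [0, 0.004, -0.11, 0, 0.45],
    [0, 0.004, -0.08, 0, 0.45],
    [0, 0.004, -0.04, 0, 0.45],
    [0, 0.004, 0.0, 0, 0.6],
    [0, 0.004, 0.03, 0, 1],
    [0, 0.004, 0.03, 0, 1],
    [0, 0.004, 0.03, 0, 1],
  ],
)

```text
t: 8.85
tool_pos: [496.7, 324.1, 180.6]
tool_rot: [3.14, 0.002, 3.101]
ft_force: [0.4, 0.2, -1.5]
gripper_width: 85.3
grasp_force: 0.0
```

```bash
python3 b.py w3 tray:30 drift:11
```

```text
8.85 [496.67  324.076 180.6  ] [3.14  0.002 3.101] [-0.651  0.577  0.058  1.664 -0.041  0.901  0.953] [ 0.446  0.199 -1.454]
tray [(0.61, array([280.5, 186.4]), array([488.359, 324.357,  30.   ]))]
  m 0.83 [275.833  58.093 286.184 299.621] 162.27965 [380.361 324.874 606.22  325.385] mid [493.29  325.129] len 225.86018953720824 ang 0.0022658186716293834
drift [(0.98, array([279.7, 193.3]), array([499.176, 323.13 ,  11.   ]))]
  m 0.89 [280.5 100.  280.5 271. ] 17.0 [412.133 327.451 583.471 320.504] mid [497.802 323.977] len 171.47874543053686 ang -0.04052276742029667
  m 0.56 [ 9.265 -0.489 55.941 33.457] 30.070278 [326.105 106.012 351.807 137.747] mid [338.956 121.88 ] len 40.83764275525301 ang 0.8900401416009387
```

View pics/w3.png

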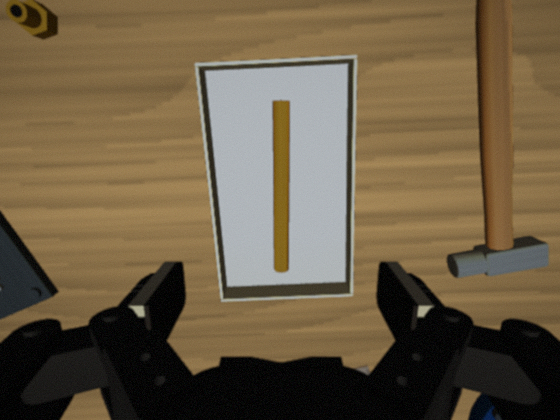

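The drift lies flat in the tray at (280,100–271). Now to the spindle.

Request:
arm_command(
  plan=[
    [0.02, -0.65, 0.02, -0.56, 1],
    [0.02, -0.65, 0.02, -0.56, 1],
    [0.02, -0.65, 0.02, -0.56, 1],
    [0.02, -0.65, 0.02, -0.56, 1],
    [0.02, -0.65, 0.02, -0.56, 1],
    [0.02, -0.65, 0.02, -0.56, 1],
    [0.02, -0.65, 0.02, -0.56, 1],
    [0.02, -0.65, 0.02, -0.56, 1],
    [0.02, -0.65, 0.02, -0.56, 1],
    [0.02, -0.65, 0.02, -0.56, 1],
    [0.02, -0.65, 0.02, -0.56, 1],
    [0.02, -0.65, 0.02, -0.56, 1],
    [0.02, -0.65, 0.02, -0.56, 1],
    [0.02, -0.65, 0.02, -0.56, 1],
    [0.02, -0.65, 0.02, -0.56, 1],
    [0.02, -0.65, 0.02, -0.56, 1],
    [0.02, -0.65, 0.02, -0.56, 1],
  ],
)

```text
t: 10.8
tool_pos: [517.2, -323.7, 198.8]
tool_rot: [3.14, -0.002, 2.544]
ft_force: [-0.2, -0.3, 0.3]
gripper_width: 85.7
grasp_force: 0.0
```

```bash
python3 b.py w4 spindle:13
```

```text
10.8 [ 517.164 -323.676  198.844] [ 3.14  -0.002  2.544] [ 0.384  0.592  0.231  1.593 -0.156  0.977  1.638] [-0.193 -0.27   0.307]
spindle [(0.7, array([273.3, 186.5]), array([ 511.929, -328.692,   13.   ]))]
  m 0.9 [276.551  66.912 279.123 288.068] 30.009598 [ 420.067 -261.665  611.955 -389.607] mid [ 516.011 -325.636] len 230.62984637842794 ang -0.5880640818491742
```

View pics/w4.png

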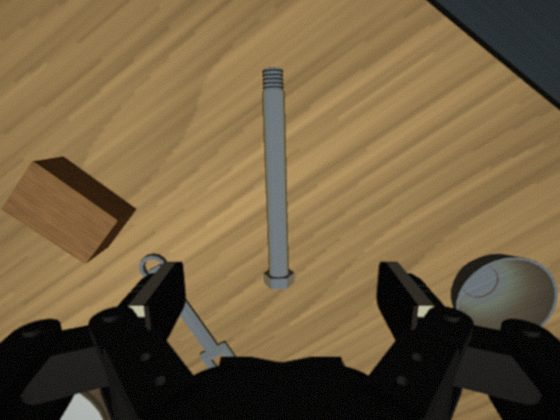

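The wrist picture shows the spindle with its thread end at (273,68), its shank from about (274,89) to (278,270) and its head at (279,280). The shank middle is at about (517,−326.5) and the angle is −0.59 rad. The overall length of about 225 mm matches the given sizes. Now I grip it.

Request:
arm_command(
  plan=[
    [0, -0.003, -0.05, 0.01, 1],
    [0, -0.003, -0.1, 0.01, 1],
    [0, -0.003, -0.14, 0.01, 1],
    [0, -0.003, -0.17, 0.01, 1],
    [0, -0.003, -0.185, 0.01, 0.7],
    [0, -0.003, -0.191, 0.01, 0.6],
    [0, -0.003, -0.194, 0.01, 0.6],
    [0, -0.003, -0.194, 0.01, 0.6],
    [0, -0.003, -0.194, 0.01, 0],
    [0, -0.003, -0.194, 0.01, 0],
    [0, -0.003, -0.194, 0.01, 0],
    [0, -0.003, -0.194, 0.01, 0],
    [0, -0.003, -0.194, 0.01, 0],
    [0, -0.003, -0.194, 0.01, 0],
    [0, -0.003, -0.194, 0.01, 0],
    [0, -0.003, -0.194, 0.01, 0],
  ],
  force=80,
)

```text
t: 12.55
tool_pos: [517.5, -329.3, 6.9]
tool_rot: [3.141, 0.002, 2.552]
ft_force: [-1.4, 1.4, 6.7]
gripper_width: 18.7
grasp_force: 78.1
```

Request:
arm_command(
  plan=[
    [0, 0, 0.01, 0, 0],
    [0, 0, 0.03, 0, 0],
    [0, 0, 0.06, 0, 0],
    [0, 0, 0.1, 0, 0],
    [0, 0, 0.12, 0, 0],
    [-0.001, 0.03, 0.12, 0.1, 0],
    [-0.001, 0.07, 0.12, 0.22, 0],
    [-0.002, 0.11, 0.12, 0.35, 0],
    [-0.002, 0.15, 0.12, 0.48, 0],
    [-0.003, 0.19, 0.12, 0.62, 0],
    [-0.003, 0.23, 0.12, 0.75, 0],
    [-0.003, 0.26, 0.12, 0.87, 0],
    [-0.003, 0.28, 0.12, 0.97, 0],
    [-0.003, 0.295, 0.12, 0.97, 0],
    [-0.003, 0.304, 0.12, 0.97, 0],
    [-0.003, 0.304, 0.12, 0.97, 0],
    [-0.003, 0.304, 0.12, 0.97, 0],
    [-0.003, 0.304, 0.12, 0.97, 0],
  ],
)

```text
t: 14.35
tool_pos: [513.4, -26.7, 125.2]
tool_rot: [-3.141, -0.001, -2.765]
ft_force: [0.6, -0.4, -5.2]
gripper_width: 19.4
grasp_force: 78.7
```

```bash
python3 b.py w5 spindle:133 fixture:0 seat:50.6; python3 -c "
from h import *
print(ctrl.get_obs()['gripper_width'])
c=cam('scene');cv2.imwrite('pics/s5.png',cv2.resize(c['frame'][150:270,180:340],(800,600),interpolation=2))"
```

```text
14.35 [513.382 -26.67  125.229] [-3.141 -0.001 -2.765] [ 0.034  0.547 -0.038  1.936  0.034  0.66   1.922] [ 0.57  -0.366 -5.19 ]
spindle [(0.92, array([278.7, 264.9]), array([509.273, -29.506, 133.   ]))]
  m 0.96 [277.   0. 277. 361.] 56.0 [412.291 -68.401 557.555 -11.364] mid [484.923 -39.882] len 156.06062320692283 ang 0.37415131801365537
fixture []
  m 0.94 [328.049 288.439 335.682  44.178] 59.096153 [573.428  43.554 385.101 -33.827] mid [479.265   4.864] len 203.60462730626932 ang -2.751736162898213
seat []
  m 0.67 [330.167 288.642 335.359  44.603] 58.305977 [549.572  26.987 397.729 -37.315] mid [473.65   -5.164] len 164.89676888150416 ang -2.7410107990383064
  m 0.47 [277.   0. 277. 361.] 58.0 [388.936 -78.69  623.929  13.58 ] mid [506.433 -32.555] len 252.45903525516505 ang 0.37415131801365525
18.945265521573184
```

View pics/w5.png

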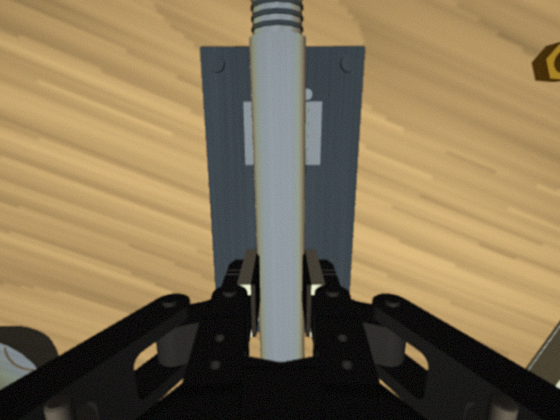

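The wrist picture shows the spindle level and in line over the grooves. The thread/shank boundary is at (277,30), about 96 mm from the grip, so the grip is close to mid-shank. Now I lower it to just above the seat.

Request:
arm_command(
  plan=[
    [0.002, 0.001, -0.02, 0, 0],
    [0.002, 0.001, -0.045, 0, 0],
    [0.002, 0.001, -0.062, 0, 0],
    [0.002, 0.001, -0.07, 0, 0],
    [0.002, 0.001, -0.075, 0, 0],
    [0.002, 0.001, -0.078, 0, 0],
    [0.002, 0.001, -0.078, 0, 0],
    [0.002, 0.001, -0.078, 0, 0],
  ],
)

```text
t: 15.55
tool_pos: [516.2, -24.0, 47.9]
tool_rot: [-3.141, 0.001, -2.762]
ft_force: [0.4, 1.5, -5.2]
gripper_width: 19.0
grasp_force: 78.8
```

Request:
arm_command(
  plan=[
    [0, 0, -0.001, 0, 0],
    [0, 0, -0.002, 0, 0],
    [0, 0, -0.003, 0, 0],
    [0, 0, -0.003, 0, 0],
    [0, 0, -0.003, 0, 0],
  ],
)

```text
t: 16.05
tool_pos: [516.0, -24.0, 45.0]
tool_rot: [-3.141, 0.001, -2.763]
ft_force: [-0.7, -0.0, 3.8]
gripper_width: 19.2
grasp_force: 79.5
```

Request:
arm_command(
  plan=[
    [0, 0, -0.001, 0, 0],
    [0, 0, -0.001, 0, 0],
    [0, 0, -0.001, 0, 0.5],
    [0, 0, -0.001, 0, 0.6],
    [0, 0, -0.001, 0, 0.6],
    [0, 0, -0.001, 0, 0.6],
    [0, 0, -0.001, 0, 0.6],
    [0, 0, 0.03, 0, 0.6],
    [0, 0, 0.07, 0, 0.6],
    [0, 0, 0.11, 0, 1],
    [0, 0, 0.135, 0, 1],
    [0, 0, 0.135, 0, 1],
    [0, 0, 0.135, 0, 1],
    [0, 0, 0.135, 0, 1],
  ],
)

```text
t: 17.45
tool_pos: [514.5, -24.0, 178.0]
tool_rot: [3.141, -0.003, -2.762]
ft_force: [0.7, 0.2, -0.9]
gripper_width: 85.1
grasp_force: 0.0
```

```bash
python3 b.py w6 spindle:50.6 fixture:0 seat:50.6
```

```text
17.45 [514.485 -23.986 178.027] [ 3.141 -0.003 -2.762] [ 0.034  0.473 -0.044  1.876  0.028  0.796  1.926] [ 0.736  0.155 -0.926]
spindle [(0.74, array([277.1, 200.1]), array([514.053, -27.681,  50.6  ]))]
fixture [(0.79, array([285. , 188.9]), array([512.004, -20.46 ,   0.   ]))]
  m 0.81 [318.5  57.  318.5 300. ] 55.0 [387.996 -37.797 615.303  61.452] mid [501.65   11.828] len 248.03015666695643 ang 0.41167661623619384
seat [(0.79, array([279.7, 197.2]), array([510.847, -26.552,  50.6  ]))]
  m 0.87 [317.766 300.086 319.534  57.829] 53.04969 [589.707  43.284 398.314 -38.671] mid [494.011   2.306] len 208.20161190380728 ang -2.7370090620792484
  m 0.46 [514.164 341.838 580.649 240.155] 54.435234 [560.171 235.902 449.464 231.798] mid [504.818 233.85 ] len 110.7826856003634 ang -3.1045396289686145
```

View pics/w6.png

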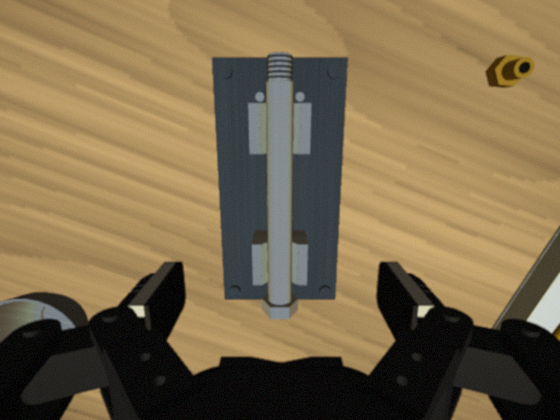

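The spindle lies in both Vs, with its shank from about row 80 to row 304 and the blocks from row 103 to row 285. It is centred to about 2–3 mm and the head is clear of the block. Now I shut the fingers and press on top at the middle.

Request:
arm_command(
  plan=[
    [0, 0, -0.02, 0, 0],
    [0, 0, -0.04, 0, 0],
    [0, 0, -0.04, 0, 0],
    [0, 0, -0.04, 0, 0],
    [0, 0, -0.04, 0, 0],
    [0, 0, -0.04, 0, 0],
    [0, 0, -0.04, 0, 0],
    [0, -0.001, -0.07, 0, 0],
    [0, -0.001, -0.095, 0, 0],
    [0, -0.001, -0.108, 0, 0],
    [0, -0.001, -0.112, 0, 0],
    [0, -0.001, -0.112, 0, 0],
    [0, -0.001, -0.112, 0, 0],
  ],
)

```text
t: 19.1
tool_pos: [516.3, -25.0, 68.2]
tool_rot: [-3.141, 0.002, -2.762]
ft_force: [-0.5, 0.4, 0.8]
gripper_width: -0.1
grasp_force: 0.0
```

Request:
arm_command(
  plan=[
    [0, 0, -0.001, 0, 0],
    [0, 0, -0.002, 0, 0],
    [0, 0, -0.002, 0, 0],
    [0, 0, -0.002, 0, 0],
  ],
)

```text
t: 19.5
tool_pos: [515.7, -25.0, 65.5]
tool_rot: [-3.141, 0.0, -2.762]
ft_force: [0.5, 0.5, 0.4]
gripper_width: -0.1
grasp_force: 0.0
```

Request:
arm_command(
  plan=[
    [0, 0, -0.001, 0, 0],
    [0, 0, -0.002, 0, 0],
    [0, 0, -0.003, 0, 0],
    [0, 0, -0.003, 0, 0],
    [0, 0, -0.003, 0, 0],
  ],
)

```text
t: 20.0
tool_pos: [515.6, -25.0, 62.2]
tool_rot: [-3.142, -0.0, -2.762]
ft_force: [-0.1, 0.8, -0.0]
gripper_width: 0.1
grasp_force: 0.0
```

Request:
arm_command(
  plan=[
    [0, 0, -0.001, 0, 0],
    [0, 0, -0.001, 0, 0],
    [0, 0, -0.001, 0, 0],
  ],
)

```text
t: 20.3
tool_pos: [515.7, -25.0, 61.6]
tool_rot: [-3.141, 0.0, -2.762]
ft_force: [0.3, -0.1, 3.1]
gripper_width: -0.2
grasp_force: 1.7
```

Contact is at 61.6 mm, exactly the bedded top line. Next I press harder in small steps.

Request:
arm_command(
  plan=[
    [0, 0, -0.0005, 0, 0],
    [0, 0, -0.001, 0, 0],
    [0, 0, -0.001, 0, 0],
    [0, 0, -0.001, 0, 0],
  ],
)

```text
t: 20.7
tool_pos: [515.7, -25.0, 61.5]
tool_rot: [-3.141, 0.001, -2.762]
ft_force: [-2.6, 0.4, 10.0]
gripper_width: 0.1
grasp_force: 5.2
```

Request:
arm_command(
  plan=[
    [0, 0, -0.0005, 0, 0],
    [0, 0, -0.001, 0, 0],
    [0, 0, -0.0013, 0, 0],
    [0, 0, -0.0013, 0, 0],
    [0, 0, -0.0013, 0, 0],
    [0, 0, -0.0013, 0, 0],
  ],
)

```text
t: 21.3
tool_pos: [515.7, -25.0, 61.3]
tool_rot: [-3.141, 0.001, -2.762]
ft_force: [-4.6, 0.2, 18.9]
gripper_width: -0.2
grasp_force: 9.5
```

```bash
python3 - <<'E'
from h import *
for n in("scene","top"):
    c=cam(n); f=c["frame"]
    for t,z in(("drift",11),("spindle",50.6),("seat",50.6)):
        print(n,t,[(round(r["confidence"],2),w(c,r["point"],z)[0].round(1)) for r in ctrl.landmark_of(t,n)[:4]])
    if n=="scene": cv2.imwrite("pics/s9.png",cv2.resize(f[130:310,180:440],(800,554),interpolation=2))
o=ctrl.get_obs();print(o["t"],o["ft_force"],o["tool_pos"],o["dq"])
E
```

```text
scene drift [(0.9, array([ 222.4, -314.8,   11. ])), (0.76, array([506.5, 331.7,  11. ])), (0.58, array([202.1, 277.5,  11. ])), (0.44, array([516.1, 313. ,  11. ]))]
scene spindle []
scene seat [(0.64, array([509. , -26. ,  50.6]))]
top drift [(0.84, array([494.7, 332.2,  11. ])), (0.82, array([ 235.6, -321.3,   11. ])), (0.74, array([190.6, 288.6,  11. ]))]
top spindle []
top seat [(0.74, array([518.4, -31.2,  50.6]))]
21.7 [-4.62962311 -0.22185886 18.46182859] [515.76174142 -25.0416999   61.32585718] [-0.00057846 -0.00013385  0.00044221  0.00066454 -0.00060945  0.00063938
  0.00356372]
```

View pics/s9.png

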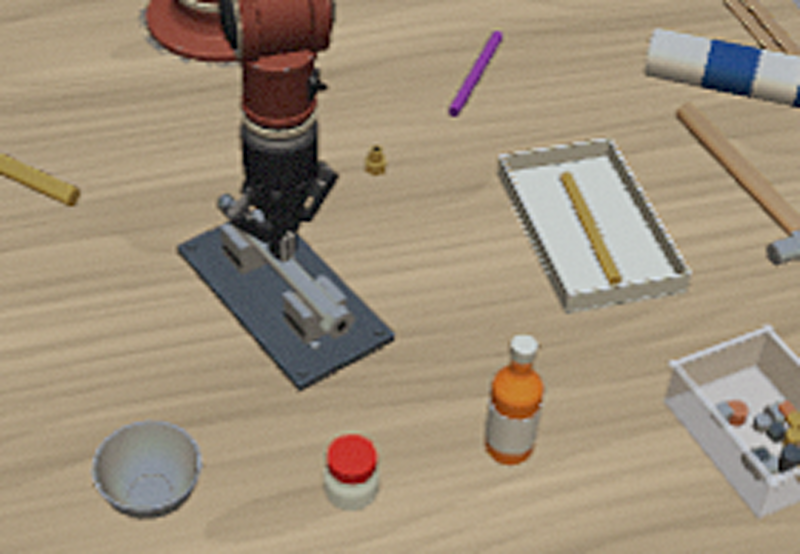

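The scene picture shows the fingers on the middle of the shank, the spindle in both Vs, the drift flat in the tray at (590,228), and the bystanders unmoved. The push is steady at 18.5 N, so I hand the job in.

```bash
python3 -c "
from bench import ctrl
print(ctrl.close_job())"
```

```text
the job is handed in; nothing more can be done
None
```

The job is handed in (no verdict came back): the drift lies flat in the tray, and the spindle is bedded in both V-blocks, centred to about 3 mm with its head clear. The shut fingers were holding it down at its middle with about 18.5 N.

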